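# Reset the rings of the teal lever arch file

## Task

The rings of the teal order-card file were left ajar, with its lever part-way up. Lift that lever right up so that the rings open wide, then press it back down until it lies fully home and the rings are shut. Leave the lever of the wine-red file down as it is.

Things in the scene. Friction and masses are not known exactly. Their poses are not given: they have to be found in the camera images.
- teal_file: The file to work on: teal board 180 x 160 x 5 mm, fixed flat on the table, with a steel lever arch mechanism and white order cards. Origin: centre of its underside. x runs from the lever's end to the cards' end, y along the row of two rings (at x = 14, y = -35 and +35 mm; 54 mm high; opening, they swing to -x), z up. Only the board lies under the black roll.
- teal_roll (a point): Centre of the black roll at the free end of the teal file's lever: a cylinder 12 mm in diameter and 24 mm long, its length along the file's y, so that it can be pinched over its two ends by a gripper pointing down. It is 62 mm from the lever's pivot; the steel strap between is 14 mm wide.
- teal_pivot (a point): Pivot of the teal file's lever, 30 mm above the table, at x = -10 mm, y = 0 in the file's frame; the pivot axis is the file's y. With the lever at angle q the roll is at (-62 cos q, 0, +62 sin q) mm from here in the file's axes.
- teal_lever (a joint): Angle of the teal file's lever, rad: 0 = fully down (lies level towards the file's -x, rings shut), 1.6 = stop, right up (upright, rings wide open). It is stiff (about 2 N at the roll) and stays where it is left; the rings follow it. It starts 0.35 to 0.6 up.
- red_lever (a joint): Angle of the lever of the wine-red file, which is otherwise the same as the teal one; starts at 0 (fully down) and must stay there.
- red_file: The wine-red file, a bystander of the same build and size, fixed to the table; origin and axes as for the teal file.

How it is judged:
On the way:
1. the teal file's lever is lifted right up and its rings are open (value of joint teal_lever above 1.25 rad), for 0.2 s.
At the end, for the whole second after the job is handed in: The teal file's lever has been up past 1.25 rad and is down again within 0.15 rad of fully home, its rings shut; the wine-red file's lever is down within 0.15 rad (value of joint each of teal_lever, red_lever below 0.15 rad); the robot touches nothing.
It fails at once if the wine-red file's lever is raised (value of joint red_lever above 0.2 rad).
It also fails if it takes over 40 s, if anything falls off the work surface, if the arm or the gripper's body presses on something with over 40 N, if the wrist force passes 120 N, or if a joint passes its speed limit or range.

## Robot

A 6-joint arm with a two-finger parallel gripper is mounted at the origin on a cart in front of the work surface, level with it; the furniture and walls round the work are solid. World frame = base frame: x ahead of the robot, y to its left, z up, the work surface at z = 0. Lengths are in m, angles in rad, forces in N, time in s.
With the tool pointing down it reaches from about 0.35 to 0.95 m from the base axis. Payload 17.4 kg.
Tool frame: the origin (TCP) lies midway between the tips of the shut fingers; the grasp point (between the pads) lies 19 mm behind it; x points along the fingers, y is the direction in which the jaws open and shut, and the axes are right-handed (so a half turn about x gives the same grasp; the last joint's range is limited). The gripper opens to 93 mm and grips with 3 to 60 N. Pads are 15 mm wide; open, the fingers measure 128 mm over their backs; the gripper's body (75 mm by 188 mm) begins 65 mm behind the grasp point.
Start: joints at [-0.038, 0.116, 1.442, -0, 1.584, -0.038], TCP at [0.675, -0, 0.185] pointing down, gripper open.
Joint ranges: [-2.83, 2.83], [-0.83, 2.19], [0.07, 2.5], [-1.14, 4.28], [0.01, 3], [-2.97, 2.97]. Speed limits (rad/s): [1.89, 1.89, 2.22, 3.14, 3.14, 3.14].

## Interface

Orientations are given as [roll, pitch, yaw] about the fixed x, y, z axes, in that order (R = Rz(yaw) Ry(pitch) Rx(roll)).
In Python, from workcell import ctrl gives the robot as it stands.
- The arm moves only by the tool apply_moves, never from a script. Its argument "steps" is a list of rows, each a list of 3 entries, a list of its own where there are three numbers: the finger opening in mm, from 0 to 93, then the shift along the tool's x, y, z in units of 50 mm (1.0 is 50 mm), then the turn, a rotation vector about the tool's x, y, z in units of 8 degrees (1.0 is 8 degrees). In form: [[claw, [tx, ty, tz], [wx, wy, wz]], ...]. A call has 1 to 20 rows; each row is the pose to reach, as a shift and turn from the pose measured when the call began, along the tool's axes at that moment; what a row does not reach only later rows make up. A row lasts 1/10 s, in which the tool goes at most 50 mm and 8.59 degrees, less where a joint would pass 70% of its speed; a pose out of reach is approached as far as the arm can. A call with a gripper value outside its range is refused whole. The fingers move at their own pace and stop on an object; the grip force is fixed at half the most. Time passes only in rows, so rows that repeat a pose let the fingers close. It gives the time, the measured TCP pose, the force and the opening at its end, in the units of the state.
- ctrl.sense(): the state, without advancing time (a new reading comes with each control period).
- ctrl.grab_frame(name): name is "scene" or "side" or "wrist"; returns a dict with "pixels" (480x640x3 uint8, red, green, blue), "fx", "fy", "cx", "cy" (pixels), "world_to_cam" (4x4, takes a point from world to camera coordinates). Camera axes: x right, y down, z forward; pixel columns grow to the right and rows downward; lengths in m; the calibration is good to about 2 mm. A picture is of the moment at which its call begins. There is no depth.
- ctrl.hand_in(): hands the job in, once; it reports no verdict.
The state is a dict: "clock": time; "joint_positions": joint angles; "qd": joint speeds; "joint_torque": joint torques, N m; "ee_pos": TCP position; "tcp_rot": TCP orientation; "wrist_force": force on the tool from outside, world axes, zero at the start; "ft_torque": the same for the moment, N m; "opening": finger opening in m.
Only numpy, scipy, OpenCV 4.12 (cv2) and the standard library are available. Lean on these libraries where they do the work, as an engineer would, in place of code of your own. Each camera call takes 0.05 s, during which the arm holds its last target. There are 200 camera calls.

## Working session

There is one attempt and no reset: what is moved stays moved. The work goes in short steps, Python scripts to look and compute and a tool call to move; the robot and the scene stay as the last step left them, time stands still between calls to the robot, and variables do not carry over. Pictures are saved under pics/ and viewed, about 8 in all and at most 12, crops included, and the job is handed in when it is done.

Besides the shell and the picture viewer there is one more tool, called after "Emit:" as name(argument=value, ...), one argument or row to a line, values as JSON. apply_moves: Moves the arm, as the interface text tells. Its arguments: {"type":"object","properties":{"steps":{"type":"array"}},"required":["steps"]}

```bash
mkdir -p pics
python3 - <<'E'
from workcell import ctrl
import cv2,numpy as np
for n in("scene","side","wrist"):
    f=ctrl.grab_frame(n); np.savez(f"pics/{n}0.npz",**f)
    cv2.imwrite(f"pics/{n}0.png",f["pixels"][...,::-1]); print(n,f["fx"],f["world_to_cam"].round(3).tolist())
s=ctrl.sense(); print(s["ee_pos"],s["tcp_rot"],s["opening"],s["clock"])
E
```

```text
scene 517.4729794640813 [[0.761, -0.649, 0.021, -0.552], [-0.447, -0.547, -0.707, 0.137], [0.471, 0.529, -0.707, 0.745], [0.0, 0.0, 0.0, 1.0]]
side 600.820194321044 [[-0.998, -0.054, -0.013, 0.485], [-0.022, 0.596, -0.803, 0.199], [0.052, -0.801, -0.596, 0.709], [0.0, 0.0, 0.0, 1.0]]
wrist 423.6806820607345 [[1.0, -0.0, -0.001, -0.674], [0.0, -0.958, 0.285, -0.032], [-0.001, -0.285, -0.958, 0.392], [0.0, 0.0, 0.0, 1.0]]
[ 6.74814111e-01 -3.24958830e-07  1.83999767e-01] [-1.59213114  1.56991508  3.12025267] 0.09305016753263494 0.15
```

View pics/scene0.png

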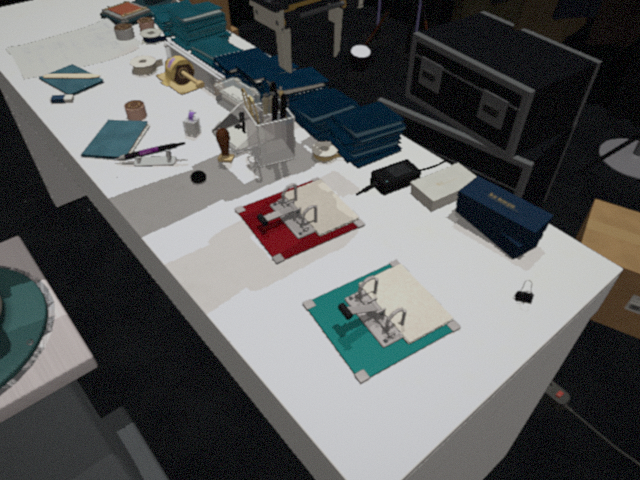

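View pics/wrist0.png

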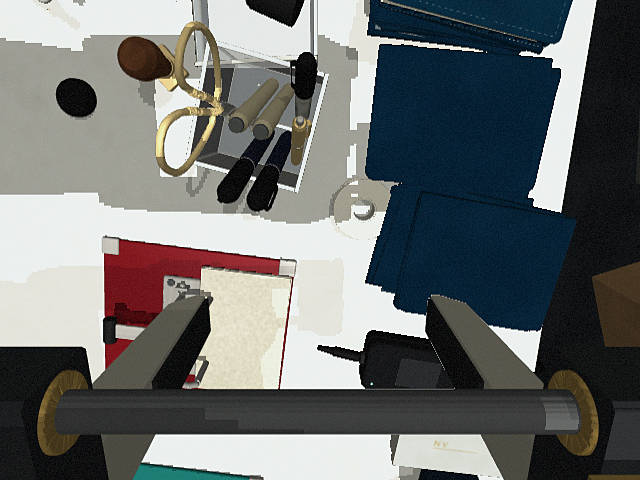

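The scene view shows the teal file at about (380,320) with its black roll at (346,311), and the wine-red file at (300,220). The wrist view shows only the red file, with its roll at (110,330), and a sliver of teal at the bottom.

View pics/side0.png

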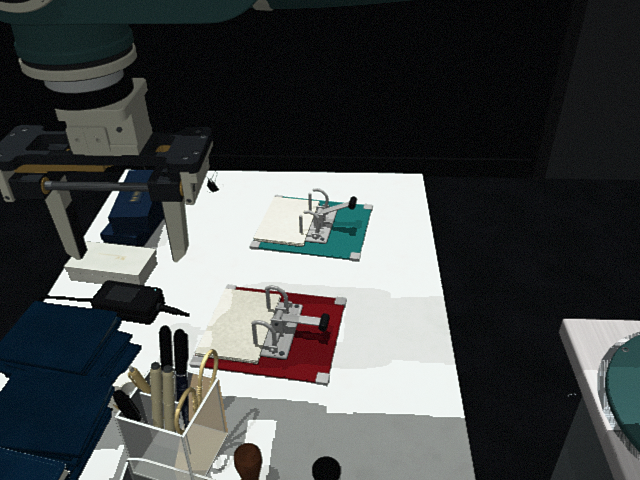

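```bash
cat > h.py <<'E'
import numpy as np,cv2
def ray(f,uv):
    T=f["world_to_cam"];R=T[:3,:3];c=-R.T@T[:3,3]
    uv=np.atleast_2d(np.asarray(uv,float))
    d=np.c_[(uv[:,0]-f["cx"])/f["fx"],(uv[:,1]-f["cy"])/f["fy"],np.ones(len(uv))]@R
    return c,d
def onz(f,uv,z):
    c,d=ray(f,uv); return c+d*((z-c[2])/d[:,2])[:,None]
def proj(f,p):
    q=f["world_to_cam"]@np.r_[p,1]; return [f["fx"]*q[0]/q[2]+f["cx"],f["fy"]*q[1]/q[2]+f["cy"]]
def teal(f,lo=(75,90,60),hi=(95,255,255)):
    m=cv2.inRange(cv2.cvtColor(f["pixels"],cv2.COLOR_RGB2HSV),lo,hi)
    n,l,s,c=cv2.connectedComponentsWithStats(m)
    return m,l,s,c
E
python3 - <<'E'
from h import *
for n in("scene","side"):
    f=dict(np.load(f"pics/{n}0.npz"))
    m,l,s,c=teal(f)
    for i in np.argsort(-s[1:,4])[:4]+1:
        print(n,s[i],c[i].round())
        ys,xs=np.where(l==i); P=onz(f,np.c_[xs,ys],.005)[:,:2]
        r=cv2.minAreaRect((P*1000).astype(np.float32)); print(r, cv2.boxPoints(r).round().tolist())
f=dict(np.load("pics/scene0.npz"))
print(onz(f,[[308,304],[396,264],[457,326],[362,377]],.005).round(3).tolist())
E
```

```text
scene [ 308  265  144  112 4300] [362. 333.]
((502.9297180175781, -368.4284973144531), (157.37318420410156, 164.0987548828125), 81.18000030517578) [[410.0, -434.0], [572.0, -459.0], [596.0, -303.0], [434.0, -278.0]]
scene [   0  281   46   92 1310] [ 21. 321.]
((94.63748168945312, -43.06201171875), (167.9697723388672, 58.998313903808594), 71.54102325439453) [[40.0, -113.0], [96.0, -132.0], [149.0, 27.0], [93.0, 46.0]]
scene [171  21  66  43 783] [204.  41.]
((797.049072265625, 628.9661254882812), (269.4567565917969, 158.87887573242188), 67.07251739501953) [[671.0, 536.0], [818.0, 474.0], [923.0, 722.0], [776.0, 784.0]]
scene [148   0  70  30 592] [179.  11.]
((864.3582763671875, 848.9295654296875), (191.0698699951172, 203.6212158203125), 77.9175033569336) [[745.0, 777.0], [944.0, 734.0], [984.0, 921.0], [785.0, 964.0]]
side [ 607  335   33   90 2195] [626. 382.]
((102.95836639404297, -53.79078674316406), (160.835693359375, 36.56821823120117), 69.88626098632812) [[58.0, -123.0], [92.0, -136.0], [148.0, 15.0], [113.0, 28.0]]
side [ 259  204  112   55 2112] [335. 236.]
((480.4544677734375, -330.12139892578125), (215.01516723632812, 121.18170166015625), 39.423160552978516) [[359.0, -352.0], [436.0, -445.0], [602.0, -309.0], [525.0, -215.0]]
side [328 201  14   6  51] [333. 203.]
((476.9521484375, -436.2575378417969), (23.46684455871582, 16.633983612060547), 1.9281591176986694) [[465.0, -428.0], [466.0, -445.0], [489.0, -444.0], [488.0, -428.0]]
side [318 200   7   6  26] [321. 202.]
((500.56866455078125, -439.346435546875), (10.289640426635742, 17.390193939208984), 10.599876403808594) [[494.0, -432.0], [497.0, -449.0], [507.0, -447.0], [504.0, -430.0]]
[[0.439, -0.283, 0.005], [0.605, -0.311, 0.005], [0.585, -0.458, 0.005], [0.417, -0.43, 0.005]]
```

The side view shows the teal lever part-way up, with its roll at (352,203). The red lever is down, with its roll at (323,321).

```bash
cat >> h.py <<'E'
from scipy.spatial.transform import Rotation as Ro
def dark(f,uv,r=14,v=45):
    u0,v0=map(int,uv); w=f["pixels"][v0-r:v0+r,u0-r:u0+r].max(2)
    n,l,s,c=cv2.connectedComponentsWithStats((w<v).astype(np.uint8))
    i=1+np.argmax(s[1:,4]); return c[i]+[u0-r,v0-r],s[i]
def tri(fa,a,fb,b):
    (c1,d1),(c2,d2)=ray(fa,a),ray(fb,b); d1=d1[0];d2=d2[0]
    t=np.linalg.lstsq(np.c_[d1,-d2],c2-c1,rcond=None)[0]
    p,q=c1+t[0]*d1,c2+t[1]*d2; return (p+q)/2,np.linalg.norm(p-q)
def goal(s,p,yaw):
    """shift (units) and turn (units): TCP to p, tool x down, tool y along file +-y"""
    R=Ro.from_euler("xyz",s["tcp_rot"]); x=np.array([0,0,-1.])
    o=[]
    for k in(1,-1):
        y=k*np.array([-np.sin(yaw),np.cos(yaw),0]); G=Ro.from_matrix(np.c_[x,y,np.cross(x,y)])
        o.append((np.degrees((R.inv()*G).as_rotvec())/8).round(2))
    return (R.inv().apply(np.asarray(p)-s["ee_pos"])/.05).round(2),o
E
python3 - <<'E'
from h import *
from workcell import ctrl
a=dict(np.load("pics/scene0.npz"));b=dict(np.load("pics/side0.npz"))
pa,sa=dark(a,(346,311));pb,sb=dark(b,(352,203));print(pa,sa,pb,sb)
p,e=tri(a,pa,b,pb);print(p,e)
s=ctrl.sense();print(goal(s,[p[0],p[1],.185],np.radians(-9.3)))
E
```

```text
[344.85294118 310.93137255] [  7   7  13  15 102] [352.09090909 202.81818182] [10  8  8 12 66]
[ 0.44589436 -0.35824321  0.05682468] 0.00023633208379450658
(array([-0.02, -4.58,  7.16]), [array([-1.009e+01, -0.000e+00,  1.000e-02]), array([1.241e+01, 1.000e-02, 0.000e+00])])
```

Emit:
apply_moves(
  steps=[
    [60,[0,-0.46,0.72],[-1,0,0]],
    [60,[0,-0.92,1.43],[-2,0,0]],
    [60,[0,-1.37,2.15],[-3,0,0]],
    [60,[0,-1.83,2.86],[-4,0,0]],
    [60,[0,-2.29,3.58],[-5,0,0]],
    [60,[0,-2.75,4.3],[-6,0,0]],
    [60,[0,-3.2,5],[-7,0,0]],
    [60,[0,-3.66,5.7],[-8,0,0]],
    [60,[0,-4.12,6.44],[-9,0,0]],
    [60,[0,-4.58,7.16],[-10.1,0,0]],
    [60,[0,-4.58,7.16],[-10.1,0,0]],
    [60,[0,-4.58,7.16],[-10.1,0,0]],
    [60,[0,-4.58,7.16],[-10.1,0,0]],
  ],
)

```text
clock: 1.45
ee_pos: [0.4462, -0.3574, 0.1841]
tcp_rot: [2.911, 1.57, 2.748]
wrist_force: [0.1, -0.2, 0.0]
opening: 0.0599
```

Run:
```python
from h import *
from workcell import ctrl
f=ctrl.grab_frame("wrist"); np.savez("pics/wrist1.npz",**f); cv2.imwrite("pics/wrist1.png",f["pixels"][...,::-1])
s=ctrl.sense();print(s["clock"],s["ee_pos"],s["tcp_rot"],s["wrist_force"],proj(f,[.446,-.358,.057]),proj(f,[.502,-.368,.03]))
```

```text
1.5 [ 0.44635498 -0.35719802  0.18410561] [3.01551217 1.56992183 2.85431482] [0.31440491 0.25398883 0.6651264 ] [np.float64(315.56696959163486), np.float64(226.82722869788773)] [np.float64(314.86998830682916), np.float64(281.5236311908011)]
```

View pics/wrist1.png

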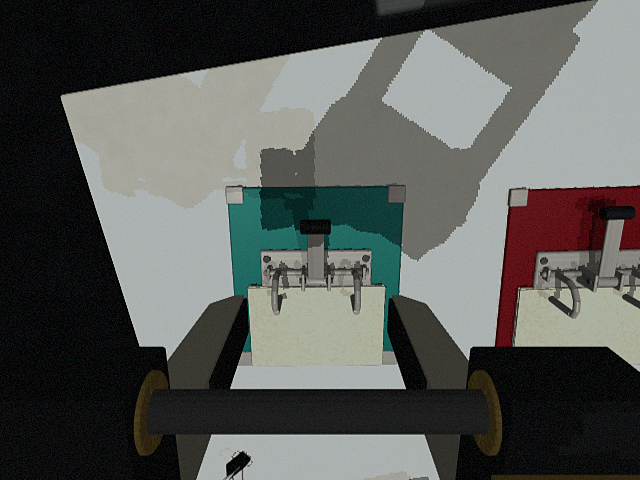

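The close view shows the roll at (315,227), where it was predicted to be, and the file square to the jaws. Next I descend and pinch.

Emit:
apply_moves(
  steps=[
    [60,[0.8,0,0],[0,0,0]],
    [60,[1.6,0,0],[0,0,0]],
    [60,[2.3,0,0],[0,0,0]],
    [60,[2.88,0,0],[0,0,0]],
    [60,[2.88,0,0],[0,0,0]],
    [60,[2.88,0,0],[0,0,0]],
    [22,[2.88,0,0],[0,0,0]],
    [20,[2.88,0,0],[0,0,0]],
    [20,[2.88,0,0],[0,0,0]],
    [20,[2.88,0,0],[0,0,0]],
    [20,[2.88,0,0],[0,0,0]],
    [20,[2.88,0,0],[0,0,0]],
    [20,[2.88,0,0],[0,0,0]],
  ],
)

```text
clock: 2.8
ee_pos: [0.4462, -0.3572, 0.0401]
tcp_rot: [2.933, 1.57, 2.772]
wrist_force: [-0.4, 0.1, -0.4]
opening: 0.0202
```

Run:
```python
from h import *
from workcell import ctrl
f=ctrl.grab_frame("wrist"); cv2.imwrite("pics/wrist2.png",f["pixels"][...,::-1])
s=ctrl.sense();print(s["clock"],s["ee_pos"],s["tcp_rot"],s["wrist_force"],s["opening"])
q=np.arcsin((s["ee_pos"][2]+.017-.03)/.062);print(q)
R=Ro.from_euler("xyz",s["tcp_rot"]).as_matrix();print(R.round(3))
for t in np.linspace(q,1.58,15): print(round(t,2),"tx %.2f tz %.2f"%(-(np.sin(t)-np.sin(q))*1.24,(np.cos(q)-np.cos(t))*1.24))
```

```text
2.85 [ 0.44623025 -0.35716722  0.04010754] [2.98820556 1.56989321 2.82701146] [ 0.20322139 -0.25345018 -0.34371892] 0.020398719081645353
0.4525034641346154
[[-0.001  0.16   0.987]
 [ 0.     0.987 -0.16 ]
 [-1.     0.    -0.001]]
0.45 tx -0.00 tz 0.00
0.53 tx -0.09 tz 0.05
0.61 tx -0.17 tz 0.10
0.69 tx -0.25 tz 0.16
0.77 tx -0.33 tz 0.23
0.86 tx -0.39 tz 0.30
0.94 tx -0.46 tz 0.38
1.02 tx -0.51 tz 0.46
1.1 tx -0.56 tz 0.55
1.18 tx -0.60 tz 0.64
1.26 tx -0.64 tz 0.73
1.34 tx -0.66 tz 0.83
1.42 tx -0.68 tz 0.93
1.5 tx -0.69 tz 1.03
1.58 tx -0.70 tz 1.13
```

View pics/wrist2.png

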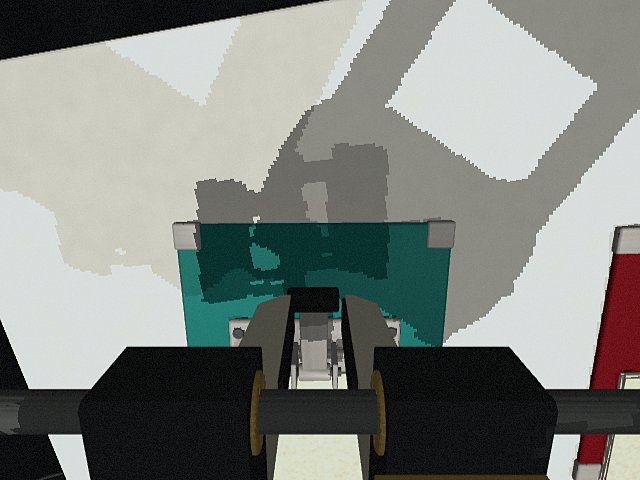

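Run:
```python
from h import *
from workcell import ctrl
F={n:ctrl.grab_frame(n) for n in("scene","side","wrist")}
for n in F: np.savez(f"pics/{n}3.npz",**F[n])
s=ctrl.sense();e=s["ee_pos"];g=e+[0,0,.019]
for n in F: print(n,"tcp",proj(F[n],e),"grasp",proj(F[n],g))
w=F["wrist"]; print(dark(w,(313,300),26,40))
x=np.array([.987,-.16,0])
for dx in(-.02,-.015,-.01,-.005,0): print(dx,[ (z,np.round(proj(w,[*(e+dx*x)[:2],z]))) for z in(.045,.05,.057,.065)])
a,b=[cv2.resize(F[n]["pixels"][v-45:v+45,u-50:u+50,::-1],None,fx=4,fy=4) for n,u,v in(("scene",345,311),("side",352,203))]
cv2.imwrite("pics/c3.png",np.hstack([a,b]))
```

```text
scene tcp [np.float64(344.1105080381397), np.float64(317.5353672070336)] grasp [np.float64(344.65629079027866), np.float64(309.2909984476332)]
side tcp [np.float64(351.7228081073098), np.float64(211.74436338954894)] grasp [np.float64(351.97527558950827), np.float64(202.03668113748336)]
wrist tcp [np.float64(315.6574980503919), np.float64(286.648990145217)] grasp [np.float64(315.4788358107874), np.float64(301.93353878180784)]
(array([311.82326951, 300.58910162]), array([   0,   13,   52,   39, 1358], dtype=int32))
-0.02 [(0.045, array([316., 252.])), (0.05, array([315., 255.])), (0.057, array([315., 260.])), (0.065, array([315., 265.]))]
-0.015 [(0.045, array([316., 262.])), (0.05, array([316., 265.])), (0.057, array([315., 270.])), (0.065, array([315., 276.]))]
-0.01 [(0.045, array([316., 271.])), (0.05, array([316., 275.])), (0.057, array([315., 280.])), (0.065, array([315., 287.]))]
-0.005 [(0.045, array([316., 281.])), (0.05, array([316., 285.])), (0.057, array([315., 290.])), (0.065, array([315., 297.]))]
0 [(0.045, array([316., 290.])), (0.05, array([316., 294.])), (0.057, array([316., 300.])), (0.065, array([315., 307.]))]
```

View pics/c3.png

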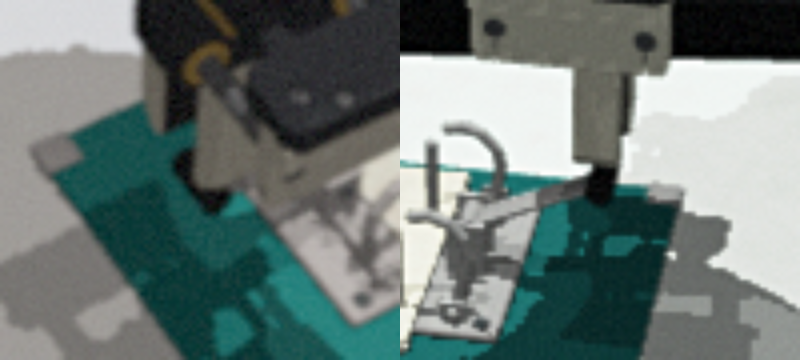

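The pads project over the roll, but the opening reads 20.4 mm, less than the roll's 24 mm. I'll command a tighter close to see whether they hold anything.

Emit:
apply_moves(
  steps=[
    [10,[0,0,0],[0,0,0]],
    [10,[0,0,0],[0,0,0]],
    [10,[0,0,0],[0,0,0]],
  ],
)

```text
clock: 3.3
ee_pos: [0.4462, -0.3571, 0.0401]
tcp_rot: [2.931, 1.57, 2.77]
wrist_force: [0.3, 0.4, -0.6]
opening: 0.01
```

It closed to 10 mm, so nothing is between the pads. I need another look.

Run:
```python
from h import *
from workcell import ctrl
F={n:ctrl.grab_frame(n) for n in("side","wrist")}
for n in F: np.savez(f"pics/{n}4.npz",**F[n])
s=ctrl.sense();print(s["opening"],s["ee_pos"],s["wrist_force"])
g=lambda I:np.clip(255*(I/255.)**.5,0,255).astype(np.uint8)
a,b=[cv2.resize(F[n]["pixels"][v-r:v+r,u-r:u+r,::-1],(400,400),interpolation=cv2.INTER_CUBIC) for n,u,v,r in(("side",352,203,35),("wrist",315,310,70))]
cv2.imwrite("pics/c4.png",g(np.hstack([a,b])))
```

```text
0.010290546459827072 [ 0.44622412 -0.35716226  0.04006109] [-0.75147853 -0.40831757 -0.17128814]
```

View pics/c4.png

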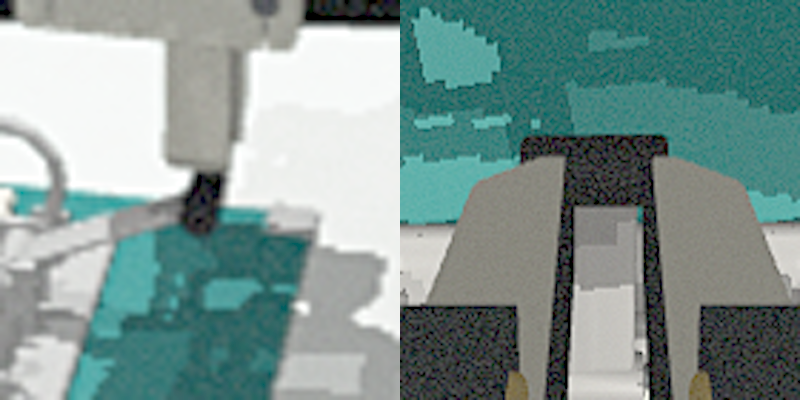

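Run:
```python
from h import *
b=dict(np.load("pics/side0.npz"));w0=dict(np.load("pics/wrist0.npz"));w4=dict(np.load("pics/wrist4.npz"));s4=dict(np.load("pics/side4.npz"))
for z in(.184,.204,.224,.244): print(z,np.round([proj(b,[.675+d,.0,z]) for d in(-.055,.055)]), np.round([proj(w0,[.675+d,0,z]) for d in(-.0465,.0465)]))
for w in(w0,w4):
    T=w["world_to_cam"];print(-T[:3,:3].T@T[:3,3])
e=np.array([.44622,-.35716,0]);y=np.array([.16,.987,0])
for z in(.04,.06,.08,.1): print(z,np.round([proj(w4,e+d*y+[0,0,z]) for d in(-.005,.005)]),np.round(proj(s4,e+.014*y+[0,0,z])))
```

```text
0.184 [[187. 282.]
 [ 84. 279.]] [[228. 287.]
 [411. 287.]]
0.204 [[184. 267.]
 [ 80. 264.]] [[219. 303.]
 [420. 303.]]
0.224 [[181. 251.]
 [ 75. 249.]] [[208. 323.]
 [431. 323.]]
0.244 [[178. 235.]
 [ 70. 233.]] [[195. 348.]
 [445. 348.]]
[0.67431924 0.08067407 0.38413339]
[ 0.36723125 -0.34330551  0.24038474]
0.04 [[306. 287.]
 [325. 287.]] [350. 216.]
0.06 [[305. 303.]
 [326. 303.]] [351. 206.]
0.08 [[303. 322.]
 [327. 322.]] [351. 196.]
0.1 [[301. 347.]
 [328. 347.]] [351. 185.]
```

Both views put the beige fingertips about 27 mm above the reported TCP: row 197 in side, row 295 in wrist. So the jaws closed just above the roll. I'll open, go 25 mm lower and close again. Even if the reported TCP is right, that still leaves 15 mm above the table.

Emit:
apply_moves(
  steps=[
    [60,[0,0,0],[0,0,0]],
    [60,[0,0,0],[0,0,0]],
    [60,[0,0,0],[0,0,0]],
    [60,[0,0,0],[0,0,0]],
    [60,[0.2,0,0],[0,0,0]],
    [60,[0.35,0,0],[0,0,0]],
    [60,[0.5,0,0],[0,0,0]],
    [60,[0.5,0,0],[0,0,0]],
    [10,[0.5,0,0],[0,0,0]],
    [10,[0.5,0,0],[0,0,0]],
    [10,[0.5,0,0],[0,0,0]],
    [10,[0.5,0,0],[0,0,0]],
    [10,[0.5,0,0],[0,0,0]],
    [10,[0.5,0,0],[0,0,0]],
  ],
)

```text
clock: 4.8
ee_pos: [0.446, -0.3588, 0.0156]
tcp_rot: [-1.689, 1.568, -1.85]
wrist_force: [-3.7, -11.9, -0.0]
opening: 0.0236
```

Run:
```python
from h import *
from workcell import ctrl
f=ctrl.grab_frame("wrist");g=ctrl.grab_frame("side")
s=ctrl.sense();print(s["clock"],s["opening"],s["ee_pos"],s["wrist_force"])
a,b=[cv2.resize(F["pixels"][v-r:v+r,u-r:u+r,::-1],(400,400),interpolation=cv2.INTER_CUBIC) for F,u,v,r in((g,352,203,35),(f,315,310,70))]
cv2.imwrite("pics/c5.png",(255*(np.hstack([a,b])/255.)**.5).astype(np.uint8))
```

```text
4.9 0.023241104449328424 [ 0.4460074  -0.35882055  0.01555269] [ -2.73778133 -11.70197741  -1.54487542]
```

View pics/c5.png

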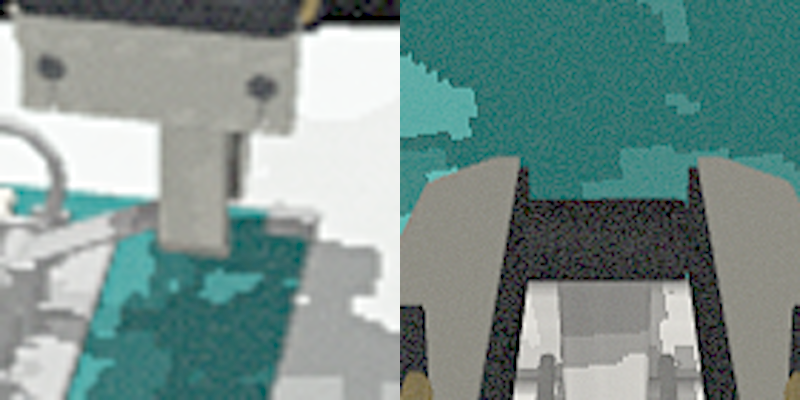

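Now the pads hold the roll (23.4 mm), and the finger is visibly beside it in both views. Next I lift along the arc, first half.

Emit:
apply_moves(
  steps=[
    [10,[0,0,0],[0,0,0]],
    [10,[-0.09,0,0.05],[0,0,0]],
    [10,[-0.17,0,0.1],[0,0,0]],
    [10,[-0.25,0,0.16],[0,0,0]],
    [10,[-0.33,0,0.23],[0,0,0]],
    [10,[-0.39,0,0.3],[0,0,0]],
    [10,[-0.46,0,0.38],[0,0,0]],
    [10,[-0.51,0,0.46],[0,0,0]],
    [10,[-0.51,0,0.46],[0,0,0]],
  ],
)

```text
clock: 5.8
ee_pos: [0.4687, -0.3629, 0.0415]
tcp_rot: [-1.816, 1.567, -1.978]
wrist_force: [-2.6, -4.0, 1.7]
opening: 0.0239
```

Run:
```python
from h import *
from workcell import ctrl
s=ctrl.sense();print(s["opening"],s["ee_pos"],s["wrist_force"])
for t in np.r_[np.arange(1.02,1.56,.08),1.56]: print(round(t,2),"tx %.2f tz %.2f"%(-(np.sin(t)-np.sin(1.02))*1.24,(np.cos(1.02)-np.cos(t))*1.24))
```

```text
0.023864229789131903 [ 0.46868758 -0.36290265  0.0415007 ] [-2.58108358 -4.02180482  1.72382894]
1.02 tx -0.00 tz 0.00
1.1 tx -0.05 tz 0.09
1.18 tx -0.09 tz 0.18
1.26 tx -0.12 tz 0.27
1.34 tx -0.15 tz 0.37
1.42 tx -0.17 tz 0.46
1.5 tx -0.18 tz 0.56
1.56 tx -0.18 tz 0.64
```

Forces are low and the grip is sound, so I continue to the top.

Emit:
apply_moves(
  steps=[
    [10,[-0.05,0,0.09],[0,0,0]],
    [10,[-0.09,0,0.18],[0,0,0]],
    [10,[-0.12,0,0.27],[0,0,0]],
    [10,[-0.15,0,0.37],[0,0,0]],
    [10,[-0.17,0,0.46],[0,0,0]],
    [10,[-0.18,0,0.54],[0,0,0]],
    [10,[-0.18,0,0.6],[0,0,0]],
    [10,[-0.18,0,0.6],[0,0,0]],
    [10,[-0.18,0,0.6],[0,0,0]],
    [10,[-0.18,0,0.6],[0,0,0]],
    [10,[-0.18,0,0.6],[0,0,0]],
  ],
)

```text
clock: 6.9
ee_pos: [0.4988, -0.3679, 0.0515]
tcp_rot: [-1.565, 1.566, -1.726]
wrist_force: [-1.4, 0.5, 5.4]
opening: 0.0232
```

Run:
```python
from h import *
from workcell import ctrl
f=ctrl.grab_frame("side");g=ctrl.grab_frame("scene")
s=ctrl.sense();print(s["clock"],s["opening"],s["ee_pos"],s["wrist_force"])
a,b=[cv2.resize(F["pixels"][v-r:v+r,u-r:u+r,::-1],(400,400),interpolation=cv2.INTER_CUBIC) for F,u,v,r in((f,335,205,50),(g,365,305,65))]
cv2.imwrite("pics/c6.png",np.hstack([a,b]))
q=1.53
for t in np.arange(q,-.02,-.085): print(round(t,2),"tx %.2f tz %.2f"%(-(np.sin(t)-np.sin(q))*1.24,(np.cos(q)-np.cos(t))*1.24))
```

```text
7.0 0.022387524499870404 [ 0.49872567 -0.36786568  0.05152218] [-0.11280097 -0.18256325  4.49093993]
1.53 tx -0.00 tz 0.00
1.44 tx 0.01 tz -0.11
1.36 tx 0.03 tz -0.21
1.28 tx 0.05 tz -0.31
1.19 tx 0.09 tz -0.41
1.11 tx 0.13 tz -0.51
1.02 tx 0.18 tz -0.60
0.94 tx 0.24 tz -0.69
0.85 tx 0.31 tz -0.77
0.77 tx 0.38 tz -0.84
0.68 tx 0.46 tz -0.91
0.6 tx 0.54 tz -0.98
0.51 tx 0.63 tz -1.03
0.43 tx 0.73 tz -1.08
0.34 tx 0.83 tz -1.12
0.26 tx 0.93 tz -1.15
0.17 tx 1.03 tz -1.17
0.09 tx 1.13 tz -1.18
0.0 tx 1.24 tz -1.19
```

View pics/c6.png

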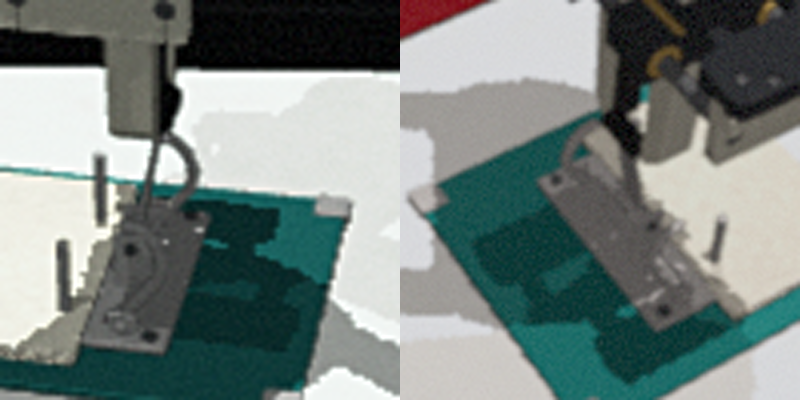

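Run:
```python
from h import *
from workcell import ctrl
f=ctrl.grab_frame("side");w=ctrl.grab_frame("wrist")
s=ctrl.sense();print(s["clock"],s["opening"],s["ee_pos"])
x=np.array([.987,-.16,0]);pv=np.array([.502,-.368,.03])
for d in(0,.004): # y-offset of the visible face
  for uv in((327.5,180),(328.5,178)):
    for q in(1.1,1.2,1.3,1.4,1.5):
        p=pv-.062*np.cos(q)*x+[0,0,.062*np.sin(q)]+d*np.array([.16,.987,0])
        if uv[0]==327.5: print(d,q,np.round(proj(f,p),1),np.round(proj(w,p),1))
print("pivot",proj(f,pv),proj(w,pv))
cv2.imwrite("pics/c7.png",(255*(np.hstack([cv2.resize(F["pixels"][v-r:v+r,u-r:u+r,::-1],(400,400),interpolation=cv2.INTER_CUBIC) for F,u,v,r in((f,327,183,25),(w,315,310,70))])/255.)**.5).astype(np.uint8))
```

```text
7.1 0.023080044190231633 [ 0.49873853 -0.36788352  0.05152422]
0 1.1 [335.1 186. ] [315.7 261.1]
0 1.2 [331.6 184.3] [315.7 276.1]
0 1.3 [328.1 182.9] [315.7 291.1]
0 1.4 [324.4 181.8] [315.7 306. ]
0 1.5 [320.7 181. ] [315.7 320.4]
0.004 1.1 [334.6 187.2] [325.4 261.1]
0.004 1.2 [331.2 185.5] [325.4 276.1]
0.004 1.3 [327.6 184.1] [325.4 291.1]
0.004 1.4 [323.9 183. ] [325.4 306. ]
0.004 1.5 [320.2 182.3] [325.3 320.4]
pivot [np.float64(318.4797986892579), np.float64(212.5795670525551)] [np.float64(316.6807241840471), np.float64(277.5956150678431)]
```

View pics/c7.png

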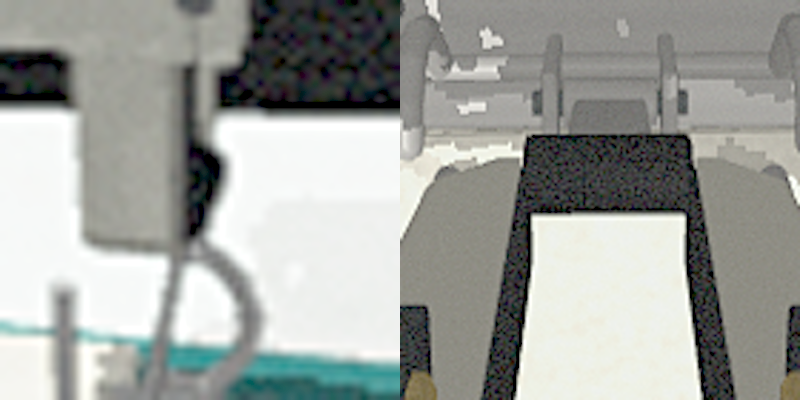

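The wrist view has the roll at row 301 and the side view at about u=327, which gives q≈1.35. The roll has slipped about 7 mm towards the pads' -x edge. I'll regrip it centred and push further up for margin.

Emit:
apply_moves(
  steps=[
    [32,[0,0,0],[0,0,0]],
    [32,[0,0,0],[0,0,0]],
    [32,[0,0,-0.16],[0,0,0]],
    [32,[0,0,-0.16],[0,0,0]],
    [10,[0,0,-0.16],[0,0,0]],
    [10,[0,0,-0.16],[0,0,0]],
    [10,[0,0,-0.16],[0,0,0]],
    [10,[0,0,-0.08],[0,0,0]],
    [10,[-0.01,0,0],[0,0,0]],
    [10,[-0.01,0,0.04],[0,0,0]],
    [10,[-0.01,0,0.04],[0,0,0]],
    [10,[-0.01,0,0.04],[0,0,0]],
    [10,[-0.01,0,0.04],[0,0,0]],
  ],
)

```text
clock: 8.4
ee_pos: [0.5009, -0.3682, 0.0523]
tcp_rot: [-1.494, 1.566, -1.656]
wrist_force: [-1.8, 1.2, 4.1]
opening: 0.0238
```

Run:
```python
from h import *
from workcell import ctrl
w=ctrl.grab_frame("wrist")
s=ctrl.sense();print(s["clock"],s["opening"],s["ee_pos"],s["wrist_force"])
m=w["pixels"][240:380,300:330].max(2)<45; print("roll rows",240+np.where(m.mean(1)>.8)[0][[0,-1]])
x=np.array([.987,-.16,0]);pv=np.array([.502,-.368,.03])
for q in(1.2,1.3,1.4,1.5,1.6): print(q,proj(w,pv-.062*np.cos(q)*x+[0,0,.062*np.sin(q)])[1])
```

```text
8.45 0.023869462659828488 [ 0.50090684 -0.36823019  0.05226395] [-1.86919828  0.24679523  5.38446124]
roll rows [302 329]
1.2 270.3981248008994
1.3 285.46160102286774
1.4 300.3418602910385
1.5 314.7360234258747
1.6 328.36224999626063
```

Roll at row 315 gives q≈1.5, well past 1.25, and it has been held. Now I go down the arc.

Emit:
apply_moves(
  steps=[
    [10,[0.01,0,-0.11],[0,0,0]],
    [10,[0.03,0,-0.21],[0,0,0]],
    [10,[0.05,0,-0.31],[0,0,0]],
    [10,[0.09,0,-0.41],[0,0,0]],
    [10,[0.13,0,-0.51],[0,0,0]],
    [10,[0.18,0,-0.6],[0,0,0]],
    [10,[0.24,0,-0.69],[0,0,0]],
    [10,[0.31,0,-0.77],[0,0,0]],
    [10,[0.38,0,-0.84],[0,0,0]],
    [10,[0.46,0,-0.91],[0,0,0]],
    [10,[0.54,0,-0.98],[0,0,0]],
    [10,[0.63,0,-1.03],[0,0,0]],
    [10,[0.63,0,-1.03],[0,0,0]],
  ],
)

```text
clock: 9.75
ee_pos: [0.4485, -0.36, 0.0203]
tcp_rot: [-1.931, 1.566, -2.093]
wrist_force: [-4.6, 0.2, 3.6]
opening: 0.0232
```

Run:
```python
from h import *
from workcell import ctrl
w=ctrl.grab_frame("wrist")
s=ctrl.sense();print(s["clock"],s["opening"],s["ee_pos"],s["wrist_force"])
m=w["pixels"][240:380,300:330].max(2)<45; print("roll rows",240+np.where(m.mean(1)>.8)[0][[0,-1]])
x=np.array([.987,-.16,0]);pv=np.array([.502,-.368,.03])
for q in(.3,.4,.5,.6,.7): print(q,proj(w,pv-.062*np.cos(q)*x+[0,0,.062*np.sin(q)])[1])
```

```text
9.8 0.023534588414057124 [ 0.44858758 -0.35996755  0.02032133] [-5.53728311  0.5799101   4.00112935]
roll rows [320 349]
0.3 299.36008502047775
0.4 309.39870468064316
0.5 320.98868964580237
0.6 334.04936654639135
0.7 348.4471847733729
```

Emit:
apply_moves(
  steps=[
    [10,[0.1,0,-0.04],[0,0,0]],
    [10,[0.2,0,-0.07],[0,0,0]],
    [10,[0.3,0,-0.09],[0,0,0]],
    [10,[0.4,0,-0.11],[0,0,0]],
    [10,[0.5,0,-0.12],[0,0,0]],
    [10,[0.6,0,-0.12],[0,0,0]],
    [10,[0.6,0,-0.12],[0,0,0]],
  ],
)

```text
clock: 10.5
ee_pos: [0.4408, -0.3587, -0.0109]
tcp_rot: [-2.494, 1.564, -2.656]
wrist_force: [-5.8, -0.3, 1.5]
opening: 0.0234
```

Run:
```python
from h import *
from workcell import ctrl
w=ctrl.grab_frame("wrist")
s=ctrl.sense();print(s["clock"],s["opening"],s["ee_pos"],s["wrist_force"])
m=w["pixels"][240:380,300:330].max(2)<45; print("roll rows",240+np.where(m.mean(1)>.8)[0][[0,-1]])
x=np.array([.987,-.16,0]);pv=np.array([.502,-.368,.03])
for q in(0,.1,.2,.3,.4): print(q,proj(w,pv-.062*np.cos(q)*x+[0,0,.062*np.sin(q)])[1])
cv2.imwrite("pics/c8.png",w["pixels"][200:400,200:440,::-1].repeat(2,0).repeat(2,1))
```

```text
10.55 0.023812426263750793 [ 0.4407699  -0.35870605 -0.01071927] [-5.68898425 -0.66877983  1.25292686]
roll rows [259 348]
0 322.8349872649011
0.1 330.5108529009917
0.2 340.0879841206585
0.3 351.6199818360851
0.4 365.11776659383474
```

View pics/c8.png

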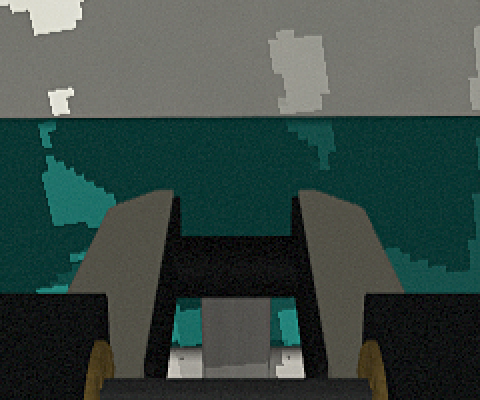

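The crop shows the roll at rows 318 to 348, which gives q≈0.13: nearly home but too marginal. I push 4 mm more, release, rise and shut the fingers to press the roll from above.

Emit:
apply_moves(
  steps=[
    [10,[0.04,0,0.02],[0,0,0]],
    [10,[0.08,0,0.03],[0,0,0]],
    [10,[0.08,0,0.03],[0,0,0]],
    [50,[0.08,0,0.03],[0,0,0]],
    [50,[0.08,0,0.03],[0,0,0]],
    [50,[0.08,0,0.03],[0,0,0]],
    [50,[-0.6,0,0.03],[0,0,0]],
    [50,[-1.2,0,0.03],[0,0,0]],
    [0,[-1.2,0,0.03],[0,0,0]],
    [0,[-1.2,0,0.03],[0,0,0]],
    [0,[-1.2,0,0.03],[0,0,0]],
    [0,[-1.2,0,0.03],[0,0,0]],
    [0,[-1.2,0,0.03],[0,0,0]],
  ],
)

```text
clock: 11.85
ee_pos: [0.4423, -0.3585, 0.0484]
tcp_rot: [-2.663, 1.564, -2.825]
wrist_force: [0.3, -0.3, 0.4]
opening: 0.0144
```

Run:
```python
from h import *
from workcell import ctrl
a=ctrl.grab_frame("scene");b=ctrl.grab_frame("side")
s=ctrl.sense();print(s["clock"],s["opening"],s["ee_pos"],s["wrist_force"])
x=np.array([.987,-.16,0]);pv=np.array([.502,-.368,.03])
for q in(0,.1,.2):
    p=pv-.062*np.cos(q)*x+[0,0,.062*np.sin(q)]; print(q,proj(a,p),proj(b,p))
pa,sa=dark(a,(342,327),12);pb,sb=dark(b,(354,215),12);print(pa,sa,pb,sb,tri(a,pa,b,pb))
```

```text
11.95 0.006886647934599723 [ 0.4424375  -0.35866919  0.0488105 ] [-0.19275929 -0.32609312  0.03700829]
0 [np.float64(341.4239209958891), np.float64(324.1531483766099)] [np.float64(354.85677493945934), np.float64(216.56237365299955)]
0.1 [np.float64(341.76647388800967), np.float64(321.4652302410438)] [np.float64(354.76503618251536), np.float64(213.44246753450537)]
0.2 [np.float64(342.47904196756065), np.float64(318.5949469844732)] [np.float64(354.30343884554594), np.float64(210.29140974510068)]
[340.609375  321.6640625] [  4   0  15  15 128] [356.35443038 217.43881857] [  0   4  24  20 237] (array([ 0.44002104, -0.35471733,  0.03149575]), np.float64(0.0037114365384642266))
```

Emit:
apply_moves(
  steps=[
    [0,[0.3,0,0],[0,0,0]],
    [0,[0.6,0,0],[0,0,0]],
    [0,[0.76,0,0],[0,0,0]],
    [0,[0.8,0,0],[0,0,0]],
    [0,[0.84,0,0],[0,0,0]],
    [0,[0.84,0,0],[0,0,0]],
  ],
)

```text
clock: 12.55
ee_pos: [0.4423, -0.3589, 0.0069]
tcp_rot: [-2.569, 1.564, -2.731]
wrist_force: [-0.1, -0.9, 0.4]
opening: 0.0007
```

Emit:
apply_moves(
  steps=[
    [0,[0.03,0,0],[0,0,0]],
    [0,[0.06,0,0],[0,0,0]],
    [0,[0.09,0,0],[0,0,0]],
    [0,[0.09,0,0],[0,0,0]],
  ],
)

```text
clock: 12.95
ee_pos: [0.4423, -0.3589, 0.0023]
tcp_rot: [-2.546, 1.564, -2.708]
wrist_force: [-0.7, -1.0, 0.9]
opening: 0.0007
```

Emit:
apply_moves(
  steps=[
    [0,[0.03,0,0],[0,0,0]],
    [0,[0.06,0,0],[0,0,0]],
    [0,[0.09,0,0],[0,0,0]],
    [0,[0.09,0,0],[0,0,0]],
  ],
)

```text
clock: 13.35
ee_pos: [0.4424, -0.3594, 0.0002]
tcp_rot: [-2.401, 1.564, -2.564]
wrist_force: [-11.1, 7.0, 28.5]
opening: 0.0006
```

Run:
```python
from h import *
from workcell import ctrl
a=ctrl.grab_frame("scene");b=ctrl.grab_frame("side")
s=ctrl.sense();print(s["clock"],s["ee_pos"],s["wrist_force"])
cv2.imwrite("pics/c9.png",(255*(np.hstack([cv2.resize(F["pixels"][v-r:v+r,u-r:u+r,::-1],(400,400),interpolation=cv2.INTER_CUBIC) for F,u,v,r in((b,350,210,30),(a,345,318,35))])/255.)**.6).astype(np.uint8))
```

```text
13.45 [ 4.42473695e-01 -3.59348837e-01  2.51232912e-04] [-10.78534228   7.56915054  29.14301677]
```

View pics/c9.png

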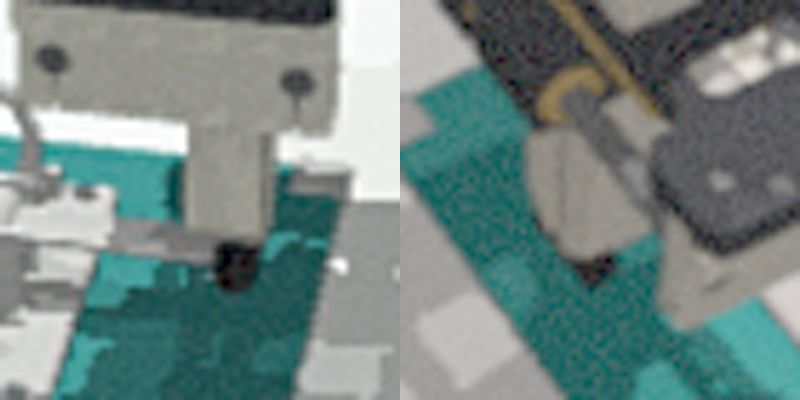

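With the lever pressed from above, the force reads 28 N. The lever itself yields at about 2 N, so it is on its stop, and the strap looks level. I retreat and check.

Emit:
apply_moves(
  steps=[
    [0,[-0.5,0,0],[0,0,0]],
    [0,[-1.2,0,0],[0,0,0]],
    [0,[-2,0,0],[0,0,0]],
    [0,[-3,0,0],[0,0,0]],
    [0,[-3.6,0,0],[0,0,0]],
    [0,[-3.6,0,0],[0,0,0]],
    [0,[-3.6,0,0],[0,0,0]],
  ],
)

```text
clock: 14.15
ee_pos: [0.4436, -0.3587, 0.1803]
tcp_rot: [-2.265, 1.564, -2.427]
wrist_force: [1.0, -0.6, -0.0]
opening: 0.0006
```

Run:
```python
from h import *
from workcell import ctrl
w=ctrl.grab_frame("wrist");a=ctrl.grab_frame("scene");b=ctrl.grab_frame("side")
s=ctrl.sense();print(s["clock"],s["ee_pos"],s["wrist_force"])
x=np.array([.987,-.16,0]);pv=np.array([.502,-.368,.03])
for q in(0,.1,.2):
    p=pv-.062*np.cos(q)*x+[0,0,.062*np.sin(q)]; print(q,[np.round(proj(f,p),1) for f in(a,b,w)])
pa,sa=dark(a,(341,323),14,35);pb,sb=dark(b,(355,216),12,30);print(pa,sa,pb,sb,tri(a,pa,b,pb))
cv2.imwrite("pics/c10.png",np.hstack([cv2.resize(F["pixels"][v-r:v+r,u-r:u+r,::-1],(400,400),interpolation=cv2.INTER_CUBIC) for F,u,v,r in((b,320,260,90),(a,340,285,90))]))
```

```text
14.3 [ 0.44309445 -0.35831903  0.17862364] [ 0.56233835 -0.92954541 -0.07867801]
0 [array([341.4, 324.2]), array([354.9, 216.6]), array([317.5, 217.6])]
0.1 [array([341.8, 321.5]), array([354.8, 213.4]), array([317.5, 219.6])]
0.2 [array([342.5, 318.6]), array([354.3, 210.3]), array([317.5, 222.3])]
[340.66972477 324.4587156 ] [  7   8  14  16 109] [355.39726027 216.68493151] [ 8  7  9 13 73] (array([ 0.4397915 , -0.35776234,  0.02992568]), np.float64(0.0002511828753493695))
```

The roll triangulates to z = 29.9 mm (30 expected when home), with a ray gap of 0.25 mm. Handing in.

```bash
python3 -c "
from workcell import ctrl
print(ctrl.hand_in())"
```

```text
the job is handed in; nothing more can be done
None
```

I lifted the teal lever right up, pressed it back down until it lay fully home, and handed the job in at about 14 s. `hand_in()` gives no verdict.

**Lift:** The lever reached about 1.5 rad, judged from the roll's position in the wrist view. The side and scene views, taken a little earlier at about 1.35 rad, showed the rings wide open.

**Press home:** The grip left the lever at about 0.13 rad, so I pressed it down from above with shut fingers to about 28 N. After I backed away, the roll triangulated to 29.9 mm above the table (30 mm is fully home). The final wrist force was about 1 N or less on each axis, with the arm clear.

**What disagreed or went wrong:**
- **Fingertips:** They ended roughly 27–35 mm above the reported TCP. My first pinch closed on nothing, so I went 25 mm lower.
- **Slip:** The roll slipped about 7 mm in the pads near the top, so I regripped it before pushing further. The lever also lagged the arc by about 0.1 rad on the way down.

**Not checked:**
- **Red lever:** I never worked near it, but took no final measurement of it.
- **Teal rings:** The 12-picture viewing limit was reached, so I didn't see them shut; I infer that from the lever's position.

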